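# Shim the rocking corner of a jig plate

### The arm

A 6-joint arm with a two-finger parallel gripper is mounted at the origin on a cart in front of the work surface, level with it; the furniture and walls round the work are solid. World frame = base frame: x ahead of the robot, y to its left, z up, the work surface at z = 0. Lengths are in m, angles in rad, forces in N, time in s.
With the tool pointing down it reaches from about 0.275 to 0.975 m from the base axis. Payload 8.4 kg.
Tool frame: the origin (TCP) lies at the very end of the fingers, on their centre line; the grasp point (between the pads) lies 19 mm behind it; z points along the fingers, y is the line along which they close (so a half turn about z gives the same grasp; the last joint's range is limited). The gripper opens to 92 mm and grips with 3 to 60 N. Pads are 20 mm wide; open, the fingers measure 128 mm over their backs; the gripper's body (75 mm by 189 mm) begins 69 mm behind the grasp point.
Start: joints at [-1.165, 0.353, 1.633, -0, 1.155, -0.002], TCP at [0.248, -0.574, 0.215] pointing down, gripper open.
Joint ranges: [-2.63, 2.63], [-0.92, 2.1], [0.06, 2.66], [-1.3, 4.44], [0, 2.69], [-3.02, 3.02]. Speed limits (rad/s): [2.22, 2.22, 2.79, 3.14, 3.14, 3.14].

### API

Orientations are given as a unit quaternion [x, y, z, w].
In Python, from rig import env, imaging gives the robot as it stands.
- The arm moves only by the shell command python3 -m pendant 'ROWS'. ROWS is JSON, a list of rows, each a list of 3 entries, a list of its own where there are three numbers: the shift along the tool's x, y, z in units of 0.05 m (1.0 is 0.05 m), then the turn, a rotation vector about the tool's x, y, z in units of 45 degrees (1.0 is 45 degrees), then the finger opening in mm, from 0 to 91.9. A call has 1 to 5 rows; each row shifts and turns the commanded pose from where the row before left it, along the tool's axes as they then stand; what a row does not reach is not made up. A row lasts 1/10 s, in which the tool goes at most 50 mm and 8.59 degrees, less where a joint would pass 70% of its speed; a pose out of reach is approached as far as the arm can. A call with a number of a shift or a turn outside -1 to 1 is refused whole. A call with a gripper value outside its range is refused whole. The fingers move at their own pace and stop on an object; the grip force is fixed at half the most. Time passes only in rows, so rows that do not move let the fingers close. It gives the time, the measured TCP pose, the force, the opening and the grip force at its end, in the units of the state.
- env.state(): the state, without advancing time (a new reading comes with each control period).
- imaging.get_image(name): name is "scene" or "top" or "wrist"; returns the picture (400x640x3 uint8, red, green, blue); there is no depth.
- imaging.camera_params(name): a dict with "fovy" (degrees; the focal length in pixels is half the picture's height over the tangent of half this angle, whatever the lens; pixels are square), "cx", "cy" (the principal point, pixels), "k1" (the pictures are not rectified: a ray, as slopes to the right and down, at radius r is drawn at 1 + k1 r^2 times it, then the intrinsics apply), "world_to_cam" (4x4, takes a point from world to camera coordinates); the wrist camera has in their place "mount" (4x4, takes a point from camera to tool coordinates, whose origin is the TCP and whose axes are the flange's). Camera axes: x right, y down, z forward; pixel columns grow to the right and rows downward; lengths in m; the calibration is good to about 2 mm. A picture is of the moment at which its call begins: read the wrist's pose just before it. camera_params takes no time and is no camera call.
- env.job_done(): hands the job in; it is judged then, once.
The state is a dict: "time_s": time; "joint_positions": joint angles; "joint_vel": joint speeds; "joint_efforts": joint torques, N m; "tool_pos": TCP position; "ee_rot": TCP orientation; "force": force on the tool from outside, world axes, zero at the start; "ft_torque": the same for the moment, N m; "opening": finger opening in m; "finger_force": force on a finger pad.
Only numpy, scipy, OpenCV 4.12 (cv2) and the standard library are available. Lean on these libraries where they do the work, as an engineer would, in place of code of your own. Each camera call takes 0.05 s, during which the arm holds its last target. There are 200 camera calls.

### The job

One corner of the aluminium jig plate rocks: press down on the black corner marks in turn with the fingertips until you find the one that gives. Then press that corner's red folding shim tab, beside it, flat onto the base, leaving the other three tabs standing, and finish while pressing firmly down on the same corner mark, about 12 N, so that the plate bears on the shim. Only touch and push: lift nothing, and do not disturb the brass barb on the plate or the things around.

Things in the scene. Friction and masses are not known exactly. Their poses are not given: they have to be found in the camera images.
- jig_base: Blue jig base fixed to the bench, 144 (x) x 244 (y) x 8 mm; origin under its centre at bench height, z up, x away from the robot (within 0.22 rad), y to the left. Six low steel pins round the plate. Under the plate each shim hides a 16 mm wide brass nose: tab flat, its top is 1.5 mm below the level plate, so the giving corner then sinks only about 2 mm and bears on it; at a solid corner the plate never reaches it.
- jig_plate: Aluminium plate, 120 (x) x 130 (y) x 10 mm, 0.8 kg, loose and level on four hidden feet between the pins; origin at the centre of its underside, 29.5 mm above the bench (top at 39.5 mm). Axes as the base's. One foot, a different one each time, gives: 4 to 6 N there sinks its corner mark 5.5 mm to a hard stop; let go, it springs back. The rest are solid.
- barb: Brass-coloured hose barb, 25 x 62 x 23 mm, lying loose about the middle of the plate; origin at the centre of its underside.
- corner_a (a point): Centre of the black press mark (16 mm wide) on top of the plate at its near left corner, -43, +54 mm in x, y from the plate's centre; it moves with the plate. The foot below lies 7 mm nearer the plate's centre in x.
- corner_b (a point): Centre of the black press mark (16 mm wide) on top of the plate at its near right corner, -43, -54 mm in x, y from the plate's centre; it moves with the plate. The foot below lies 7 mm nearer the plate's centre in x.
- corner_c (a point): Centre of the black press mark (16 mm wide) on top of the plate at its far left corner, +43, +54 mm in x, y from the plate's centre; it moves with the plate. The foot below lies 7 mm nearer the plate's centre in x.
- corner_d (a point): Centre of the black press mark (16 mm wide) on top of the plate at its far right corner, +43, -54 mm in x, y from the plate's centre; it moves with the plate. The foot below lies 7 mm nearer the plate's centre in x.
- shim_a (a joint): Folding shim of the near left corner: red tab hinged beside the plate. 0 to 0.12 rad standing (46 degrees up and outwards), 0.8 rad flat on the base. Stays where it is left; about 2 N at its end folds it. Hinge along the base's x at -50, +59 mm from the base's centre, 10 mm above the bench; the tab reaches 58 mm from it towards +y, 3 mm thick, 22 mm wide at its end.
- tab_a (a point): Point on the upper face of the near left red tab, 46 mm from its hinge; moves with the tab: 44 mm above the bench and 26 mm out from the plate's edge when standing, 11.5 mm above the bench and 40 mm out when flat.
- shim_b (a joint): Folding shim of the near right corner: red tab hinged beside the plate. 0 to 0.12 rad standing (46 degrees up and outwards), 0.8 rad flat on the base. Stays where it is left; about 2 N at its end folds it. Hinge along the base's x at -50, -59 mm from the base's centre, 10 mm above the bench; the tab reaches 58 mm from it towards -y, 3 mm thick, 22 mm wide at its end.
- tab_b (a point): Point on the upper face of the near right red tab, 46 mm from its hinge; moves with the tab: 44 mm above the bench and 26 mm out from the plate's edge when standing, 11.5 mm above the bench and 40 mm out when flat.
- shim_c (a joint): Folding shim of the far left corner: red tab hinged beside the plate. 0 to 0.12 rad standing (46 degrees up and outwards), 0.8 rad flat on the base. Stays where it is left; about 2 N at its end folds it. Hinge along the base's x at +50, +59 mm from the base's centre, 10 mm above the bench; the tab reaches 58 mm from it towards +y, 3 mm thick, 22 mm wide at its end.
- tab_c (a point): Point on the upper face of the far left red tab, 46 mm from its hinge; moves with the tab: 44 mm above the bench and 26 mm out from the plate's edge when standing, 11.5 mm above the bench and 40 mm out when flat.
- shim_d (a joint): Folding shim of the far right corner: red tab hinged beside the plate. 0 to 0.12 rad standing (46 degrees up and outwards), 0.8 rad flat on the base. Stays where it is left; about 2 N at its end folds it. Hinge along the base's x at +50, -59 mm from the base's centre, 10 mm above the bench; the tab reaches 58 mm from it towards -y, 3 mm thick, 22 mm wide at its end.
- tab_d (a point): Point on the upper face of the far right red tab, 46 mm from its hinge; moves with the tab: 44 mm above the bench and 26 mm out from the plate's edge when standing, 11.5 mm above the bench and 40 mm out when flat.
- bottle_1: Bystander: small white sample bottle with blue cap, 34 x 34 x 68 mm; origin at the centre of its underside.
- bottle_2: Bystander: small white sample bottle with green cap, 34 x 34 x 68 mm; origin at the centre of its underside.
- beaker: Bystander: small glass beaker, 55 x 61 x 70 mm; origin at the centre of its underside.
- screwdriver: Bystander: screwdriver with red handle lying on the bench, 200 mm long; origin at the centre of its underside.
There are look-alikes about, which are no part of the job. There is more than one size of the jig_plate; the job needs the larger.

How it is judged:
On the way, in this order (a step that is already met when the one before it is completed fails the run):
1. with all four tabs standing, the fingers press the corner that rocks and it sinks more than 3 mm (((z of corner_a in the frame of jig_base below 0.0365 m and contact force between the fingers and jig_plate above 2 N and value of joint each of shim_a, shim_b, shim_c, shim_d below 0.4 rad) or (z of corner_b in the frame of jig_base below 0.0365 m and contact force between the fingers and jig_plate above 2 N and value of joint each of shim_a, shim_b, shim_c, shim_d below 0.4 rad) or (z of corner_c in the frame of jig_base below 0.0365 m and contact force between the fingers and jig_plate above 2 N and value of joint each of shim_a, shim_b, shim_c, shim_d below 0.4 rad) or (z of corner_d in the frame of jig_base below 0.0365 m and contact force between the fingers and jig_plate above 2 N and value of joint each of shim_a, shim_b, shim_c, shim_d below 0.4 rad))), for 0.05 s.
2. one tab is pressed flat, the other three still standing (((value of joint shim_a above 0.7 rad and value of joint each of shim_b, shim_c, shim_d below 0.4 rad) or (value of joint shim_b above 0.7 rad and value of joint each of shim_a, shim_c, shim_d below 0.4 rad) or (value of joint shim_c above 0.7 rad and value of joint each of shim_a, shim_b, shim_d below 0.4 rad) or (value of joint shim_d above 0.7 rad and value of joint each of shim_a, shim_b, shim_c below 0.4 rad))), for 0.1 s.
At the end, for the whole second after the job is handed in: One tab only is flat (over 0.7 rad; the others under 0.4), the fingers press the plate at that corner (over 2 N, within 28 mm of its mark), the plate bears on that corner's brass nose (over 0.8 N), is tilted less than 0.06 rad and is at rest (((value of joint shim_a above 0.7 rad and value of joint each of shim_b, shim_c, shim_d below 0.4 rad and contact force between jig_plate and shim_a above 0.8 N and horizontal distance between the grasp point and corner_a below 0.028 m and z of corner_a in the frame of jig_base above 0.0335 m) or (value of joint shim_b above 0.7 rad and value of joint each of shim_a, shim_c, shim_d below 0.4 rad and contact force between jig_plate and shim_b above 0.8 N and horizontal distance between the grasp point and corner_b below 0.028 m and z of corner_b in the frame of jig_base above 0.0335 m) or (value of joint shim_c above 0.7 rad and value of joint each of shim_a, shim_b, shim_d below 0.4 rad and contact force between jig_plate and shim_c above 0.8 N and horizontal distance between the grasp point and corner_c below 0.028 m and z of corner_c in the frame of jig_base above 0.0335 m) or (value of joint shim_d above 0.7 rad and value of joint each of shim_a, shim_b, shim_c below 0.4 rad and contact force between jig_plate and shim_d above 0.8 N and horizontal distance between the grasp point and corner_d below 0.028 m and z of corner_d in the frame of jig_base above 0.0335 m)) and contact force between the fingers and jig_plate above 2 N and angle between jig_plate's own z axis and vertical below 0.06 rad and linear speed of jig_plate below 0.02 m/s); the arm keeps its last pose, push and grip.
It fails at once if the plate is lifted or shoved out of its place (12 mm) (distance of jig_plate from where it was at the start of the episode above 0.012 m).
It fails at once if the barb is moved more than 25 mm or lifted (distance of barb from where it was at the start of the episode above 0.025 m or height (world z) of barb above 0.06 m).
It fails at once if a second tab is pushed down (value of joint each of shim_a, shim_b above 0.4 rad or value of joint each of shim_a, shim_c above 0.4 rad or value of joint each of shim_a, shim_d above 0.4 rad or value of joint each of shim_b, shim_c above 0.4 rad or value of joint each of shim_b, shim_d above 0.4 rad or value of joint each of shim_c, shim_d above 0.4 rad).
It fails at once if a bystander is moved more than 30 mm (distance of any of bottle_1, bottle_2, beaker, screwdriver from where it was at the start of the episode above 0.03 m).
It also fails if it takes over 51 s, if anything falls off the work surface, if the arm or the gripper's body presses on something with over 40 N, if the wrist force passes 120 N, or if a joint passes its speed limit or range.

## Working session

There is one attempt and no reset: what is moved stays moved. The work goes in short steps, Python scripts to look and compute and a shell command to move; the robot and the scene stay as the last step left them, time stands still between calls to the robot, and variables do not carry over. Pictures are saved under pics/ and viewed, at most 10 in all, crops included, and the job is handed in when it is done.

```bash
mkdir -p pics; python3 - <<'E'
from rig import env, imaging
import cv2
for n in("scene","top"):
    im=imaging.get_image(n); cv2.imwrite(f"pics/{n}0.png",im[:,:,::-1])
    print(n,imaging.camera_params(n))
print({k:v for k,v in imaging.camera_params("wrist").items()})
print(env.state())
E
```

```text
scene {'fovy': 43.471370256790465, 'cx': 323.1922537402829, 'cy': 194.27500348771292, 'k1': -0.0045846330032951865, 'world_to_cam': array([[ 0.72837881, -0.68505778, -0.01265503, -0.59242733],
       [-0.49561348, -0.51402158, -0.70010649,  0.26507704],
       [ 0.47310843,  0.51621473, -0.7139263 ,  1.1674977 ],
       [ 0.        ,  0.        ,  0.        ,  1.        ]])}
top {'fovy': 54.78495999562456, 'cx': 319.17842266731446, 'cy': 200.38827211674834, 'k1': -0.06736454208184235, 'world_to_cam': array([[ 0.00699597, -0.99995846,  0.00584239, -0.21054687],
       [-0.99588542, -0.00749513, -0.09031083,  0.63813387],
       [ 0.09035087, -0.00518654, -0.99589649,  0.8688942 ],
       [ 0.        ,  0.        ,  0.        ,  1.        ]])}
{'fovy': 64.0132176139689, 'cx': 318.73294469422234, 'cy': 206.08936453855293, 'k1': -0.04888369560644045, 'mount': array([[-4.77537200e-04, -9.64225926e-01, -2.65081376e-01,
         7.59434510e-02],
       [ 9.99999833e-01, -3.74531916e-04, -4.39124541e-04,
        -2.55163237e-04],
       [ 3.24133831e-04, -2.65081542e-01,  9.64225944e-01,
        -1.69834514e-01],
       [ 0.00000000e+00,  0.00000000e+00,  0.00000000e+00,
         1.00000000e+00]])}
{'time_s': 0.1, 'joint_positions': array([-1.16537680e+00,  3.53581363e-01,  1.63404518e+00,  9.45795103e-06,
        1.15515998e+00, -2.39363641e-03]), 'joint_vel': array([-4.73274718e-04,  1.43128288e-04, -2.47405253e-03,  3.01481755e-04,
        1.12183756e-03, -8.20150774e-05]), 'joint_efforts': array([ 1.64080338e-04, -5.94907522e+01, -3.34930873e+01,  6.99906168e-02,
        1.84324739e-02, -2.94460324e-05]), 'tool_pos': array([ 0.24771558, -0.57335048,  0.21394344]), 'ee_rot': array([ 9.79283195e-01,  2.02494609e-01, -1.15239568e-04, -5.85719617e-04]), 'force': array([ 0.1206697 , -0.25605352, -0.18079115]), 'ft_torque': array([-0.01826735, -0.07264514, -0.00383396]), 'finger_force': 0.0, 'opening': 0.09174028501102446}
```

View pics/top0.png

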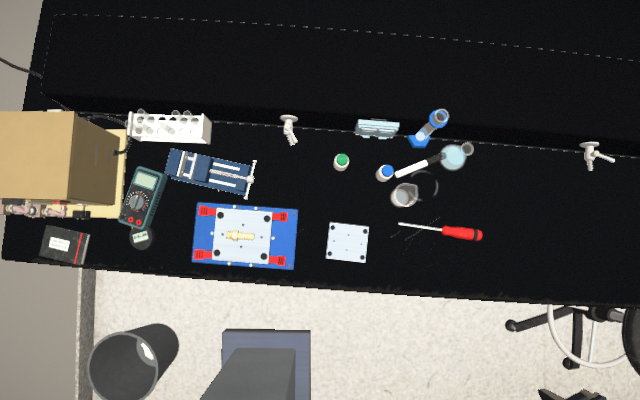

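View pics/scene0.png

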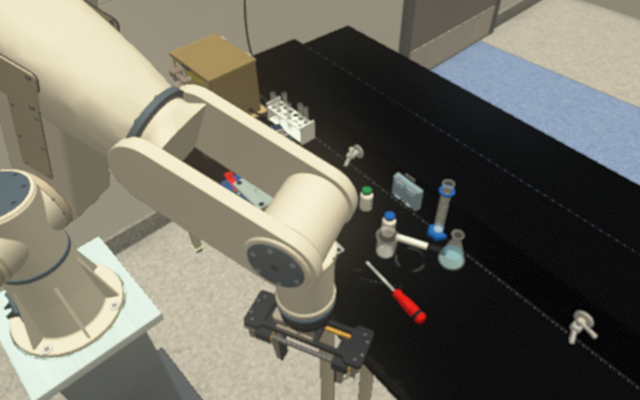

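The top view shows the blue base at about (245,236) with the large plate and the barb on it. The small plate at (347,242) is the look-alike. I'll detect the marks in the top view.

```bash
cat > h.py <<'E'
import numpy as np,cv2
from rig import env,imaging
from scipy.spatial.transform import Rotation as R
def KD(p):
    f=200/np.tan(np.radians(p["fovy"])/2)
    return np.array([[f,0,p["cx"]],[0,f,p["cy"]],[0,0,1]]),np.array([p["k1"],0,0,0,0.])
def ray2plane(uv,p,z,c2w):
    K,D=KD(p); n=cv2.undistortPoints(np.float64(uv).reshape(-1,1,2),K,D)[:,0]
    d=np.c_[n,np.ones(len(n))]@c2w[:3,:3].T; o=c2w[:3,3]
    return o+d*((z-o[2])/d[:,2])[:,None]
def wristpose(p,s):
    T=np.eye(4);T[:3,:3]=R.from_quat(s["ee_rot"]).as_matrix();T[:3,3]=s["tool_pos"]
    return T@p["mount"]
E
python3 - <<'E'
from h import *
im=cv2.imread("pics/top0.png"); p=imaging.camera_params("top"); c=np.linalg.inv(p["world_to_cam"])
cv2.imwrite("pics/topc.png",cv2.resize(im[190:285,180:310],None,fx=6,fy=6,interpolation=cv2.INTER_CUBIC))
hsv=cv2.cvtColor(im,cv2.COLOR_BGR2HSV)
pl=((hsv[...,1]<70)&(hsv[...,2]>150)).astype(np.uint8)[200:272,190:300]
n,l,st,ce=cv2.connectedComponentsWithStats(pl)
i=1+np.argmax(st[1:,4]);m=(l==i).astype(np.uint8)
r=cv2.minAreaRect(cv2.findContours(m,0,2)[0][0]);print(r)
b=cv2.boxPoints(r)+[190,200];print(b);w=ray2plane(b,p,.0395,c);print(w,w.mean(0))
# dark marks
g=cv2.cvtColor(im,cv2.COLOR_BGR2GRAY)[200:272,190:300]
hull=np.zeros_like(g);cv2.fillPoly(hull,[np.int32(cv2.boxPoints(r))],1)
n,l,st,ce=cv2.connectedComponentsWithStats(((g<90)&(hull>0)).astype(np.uint8))
for s,q in zip(st[1:],ce[1:]):
    if s[4]>6: print(s[4],q+[190,200],ray2plane([q+[190,200]],p,.0395,c))
print(env.state()["tool_pos"])
E
```

```text
((52.905738830566406, 35.53688430786133), (64.1898422241211, 59.39144515991211), 5.19442892074585)
[[208.25409889 262.20491028]
 [213.6311512  203.05737996]
 [277.55738068 208.86885834]
 [272.18032837 268.01638794]]
[[ 0.49522263  0.04622508  0.0395    ]
 [ 0.63071813  0.03772314  0.0395    ]
 [ 0.61845479 -0.11037168  0.0395    ]
 [ 0.48373083 -0.10020777  0.0395    ]] [ 0.5570316  -0.03165781  0.0395    ]
7 [216. 203.] [[0.63089367 0.03221365 0.0395    ]]
7 [229. 204.] [[0.62881411 0.00194828 0.0395    ]]
25 [219.96 214.6 ] [[0.60418486 0.02221342 0.0395    ]]
25 [266.52 218.2 ] [[ 0.59681299 -0.0853783   0.0395    ]]
24 [216.58333333 252.16666667] [[0.51822653 0.02764427 0.0395    ]]
25 [263.4  255.96] [[ 0.51076423 -0.07977375  0.0395    ]]
[ 0.24771558 -0.57335048  0.21394344]
```

View pics/topc.png

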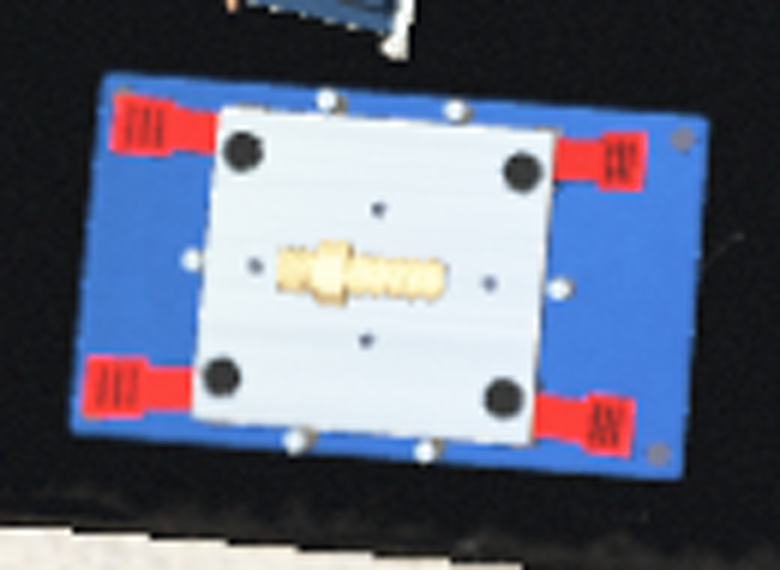

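The four marks come out at a(0.518,0.028), b(0.511,-0.080), c(0.604,0.022) and d(0.597,-0.085). Their spacing is right, and the base yaw is about -0.064 rad. Next I'll turn the tool to the base's yaw and close the fingers.

```bash
python3 -m pendant '[[[0,0,0],[0,0,0.15],0],[[0,0,0],[0,0,0.15],0],[[0,0,0],[0,0,0.15],0],[[0,0,0],[0,0,0.15],0],[[0,0,0],[0,0,0],0]]'
cat >> h.py <<'E'
M=dict(a=(.5182,.0276),b=(.5108,-.0798),c=(.6042,.0222),d=(.5968,-.0854))
def to(xyz):
    s=env.state();r=R.from_quat(s["ee_rot"]);e=r.apply(np.array(xyz)-s["tool_pos"],inverse=True)/.05
    print("tool shift units",e.round(3),"tcp",s["tool_pos"].round(4),"xang",np.arctan2(*r.as_matrix()[1::-1,0]).round(3),"tilt",r.as_matrix()[:,2].round(4),"F",s["force"].round(2))
E
python3 -c "
from h import *
to((*M['b'],.1))"
```

```text
time_s: 0.6
tool_pos: [0.2478, -0.5735, 0.2142]
ee_rot: [0.999, -0.033, -0.0, -0.0]
force: [0.3, -0.5, 0.3]
opening: 0.0535
finger_force: 0.0
tool shift units [  4.608 -10.194   2.289] tcp [ 0.2478 -0.5735  0.2142] xang -0.065 tilt [-3.e-04  7.e-04 -1.e+00] F [ 0.33 -0.48  0.25]
```

```bash
for i in 1 2 3; do :; done; python3 -m pendant '[[[0.3,-0.68,0.05],[0,0,0],0],[[0.3,-0.68,0.05],[0,0,0],0],[[0.3,-0.68,0.05],[0,0,0],0],[[0.3,-0.68,0.05],[0,0,0],0],[[0.3,-0.68,0.05],[0,0,0],0]]' >/dev/null; python3 -m pendant '[[[0.3,-0.68,0.05],[0,0,0],0],[[0.3,-0.68,0.05],[0,0,0],0],[[0.3,-0.68,0.05],[0,0,0],0],[[0.3,-0.68,0.05],[0,0,0],0],[[0.3,-0.68,0.05],[0,0,0],0]]'
python3 -m pendant '[[[0.3,-0.68,0.05],[0,0,0],0],[[0.3,-0.68,0.05],[0,0,0],0],[[0.3,-0.68,0.05],[0,0,0],0],[[0,0,0],[0,0,0],0],[[0,0,0],[0,0,0],0]]'
python3 -c "
from h import *
to((*M['b'],.06))
s=env.state();im=imaging.get_image('wrist');cv2.imwrite('pics/w0.png',im[:,:,::-1])
import json;json.dump([list(s['tool_pos']),list(s['ee_rot'])],open('w0.json','w'))"
```

```text
time_s: 1.6
tool_pos: [0.4195, -0.2425, 0.1895]
ee_rot: [1.0, -0.03, 0.0, 0.0]
force: [1.0, -0.3, -0.3]
opening: 0.0004
finger_force: 0.0
time_s: 2.1
tool_pos: [0.4705, -0.1445, 0.1819]
ee_rot: [1.0, -0.029, -0.0, 0.0]
force: [0.4, 0.2, -0.4]
opening: 0.0004
finger_force: 0.0
tool shift units [ 0.731 -1.339  2.438] tcp [ 0.4705 -0.1445  0.1819] xang -0.059 tilt [-6.e-04 -1.e-04 -1.e+00] F [ 0.36  0.16 -0.37]
```

View pics/w0.png

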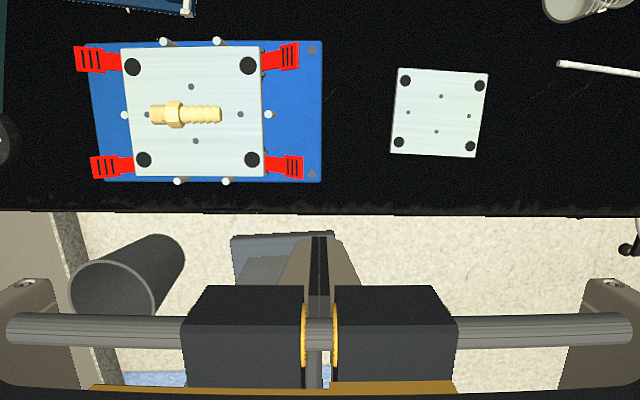

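The wrist view shows the four marks at (132,66), (248,66), (143,159) and (253,160), with all tabs standing. I'll cross-check these against the top camera.

```bash
python3 -c "
from h import *
import json
t,q=json.load(open('w0.json'));p=imaging.camera_params('wrist')
print(ray2plane([(143.5,159.5),(253.5,160),(132.5,66.5),(248,66)],p,.0395,wristpose(p,dict(tool_pos=np.array(t),ee_rot=q))).round(4))"
python3 -m pendant '[[[0.24,-0.44,0.5],[0,0,0],0],[[0.24,-0.44,0.6],[0,0,0],0],[[0.24,-0.44,0.6],[0,0,0],0],[[0,0,0.6],[0,0,0],0],[[0,0,0],[0,0,0],0]]'
python3 -c "
from h import *
to((*M['b'],.0395))"
```

```text
[[ 0.5182  0.0271  0.0395]
 [ 0.5106 -0.0821  0.0395]
 [ 0.6043  0.0213  0.0395]
 [ 0.5965 -0.0863  0.0395]]
time_s: 2.65
tool_pos: [0.5077, -0.0818, 0.064]
ee_rot: [1.0, -0.031, -0.003, -0.0]
force: [-0.2, -0.4, -0.3]
opening: 0.0007
finger_force: 0.0
tool shift units [ 0.063 -0.043  0.49 ] tcp [ 0.5077 -0.0818  0.064 ] xang -0.063 tilt [-6.4e-03  8.0e-04 -1.0e+00] F [-0.2  -0.4  -0.32]
```

```bash
python3 -m pendant '[[[0.04,0,0.2],[0,0,0],0],[[0,0,0.2],[0,0,0],0],[[0,0,0.06],[0,0,0],0],[[0,0,0.03],[0,0,0],0],[[0,0,0],[0,0,0],0]]'
python3 -m pendant '[[[0,0,0.03],[0,0,0],0],[[0,0,0],[0,0,0],0],[[0,0,0],[0,0,0],0]]'
```

```text
time_s: 3.15
tool_pos: [0.5128, -0.0818, 0.0429]
ee_rot: [0.999, -0.032, 0.0, 0.0]
force: [0.3, -0.2, -0.7]
opening: 0.0009
finger_force: 0.0
time_s: 3.45
tool_pos: [0.5127, -0.0815, 0.0413]
ee_rot: [0.999, -0.032, 0.0, 0.0]
force: [0.2, 0.1, -0.2]
opening: 0.0003
finger_force: 0.0
```

```bash
python3 -m pendant '[[[0,0,0.04],[0,0,0],0],[[0,0,0],[0,0,0],0],[[0,0,0],[0,0,0],0]]'; python3 -m pendant '[[[0,0,0.03],[0,0,0],0],[[0,0,0],[0,0,0],0],[[0,0,0],[0,0,0],0]]'
```

```text
time_s: 3.75
tool_pos: [0.5128, -0.0816, 0.0393]
ee_rot: [0.999, -0.032, 0.0, 0.0]
force: [-0.3, 0.0, 4.6]
opening: 0.0003
finger_force: 2.4
time_s: 4.05
tool_pos: [0.5127, -0.0817, 0.0379]
ee_rot: [0.999, -0.032, 0.0, 0.0]
force: [-2.1, -1.2, 7.6]
opening: 0.0004
finger_force: 3.1
```

```bash
python3 -m pendant '[[[0,0,0.03],[0,0,0],0],[[0,0,0],[0,0,0],0],[[0,0,0],[0,0,0],0]]'; python3 -m pendant '[[[0,0,0.03],[0,0,0],0],[[0,0,0],[0,0,0],0],[[0,0,0],[0,0,0],0]]'
```

```text
time_s: 4.35
tool_pos: [0.5125, -0.0818, 0.0364]
ee_rot: [0.999, -0.032, -0.0, 0.0]
force: [-2.0, -0.4, 7.3]
opening: 0.0004
finger_force: 3.8
time_s: 4.65
tool_pos: [0.5126, -0.0818, 0.0355]
ee_rot: [0.999, -0.032, -0.0, 0.0]
force: [-5.3, -2.0, 15.5]
opening: 0.0002
finger_force: 8.4
```

Corner b sank about 4 mm at a nearly constant 7.5 N and then stiffened, so it looks like the one that gives. I'll press slightly further to be sure of step 1, then lift and compare with corner d.

```bash
python3 -m pendant '[[[0,0,0.02],[0,0,0],0],[[0,0,0],[0,0,0],0]]'; python3 -m pendant '[[[0,0,-0.3],[0,0,0],0],[[0,0,-0.3],[0,0,0],0],[[0.5,0,0],[0,0,0],0],[[0.6,0,0],[0,0,0],0],[[0.6,0,0.1],[0,0,0],0]]'; python3 -m pendant '[[[0,0,0.2],[0,0,0],0],[[0,0,0],[0,0,0],0]]'
python3 -c "
from h import *
to((*M['d'],.0395))"
```

```text
time_s: 4.85
tool_pos: [0.5125, -0.0818, 0.0351]
ee_rot: [0.999, -0.032, -0.0, 0.0]
force: [-7.7, -0.5, 25.8]
opening: -0.0001
finger_force: 13.1
time_s: 5.35
tool_pos: [0.5988, -0.087, 0.0592]
ee_rot: [0.999, -0.032, 0.001, 0.0]
force: [0.7, 0.1, -0.7]
opening: 0.0005
finger_force: 0.0
time_s: 5.55
tool_pos: [0.5959, -0.0866, 0.0467]
ee_rot: [0.999, -0.032, -0.002, -0.0]
force: [-0.7, 0.6, 0.1]
opening: 0.0007
finger_force: 0.0
tool shift units [ 0.016 -0.026  0.145] tcp [ 0.5959 -0.0866  0.0467] xang -0.063 tilt [-3.3e-03  5.0e-04 -1.0e+00] F [-0.7   0.58  0.13]
```

```bash
python3 -m pendant '[[[0,0,0.1],[0,0,0],0],[[0,0,0.04],[0,0,0],0],[[0,0,0],[0,0,0],0],[[0,0,0],[0,0,0],0]]'; python3 -m pendant '[[[0,0,0.03],[0,0,0],0],[[0,0,0],[0,0,0],0],[[0,0,0],[0,0,0],0]]'
```

```text
time_s: 5.95
tool_pos: [0.5971, -0.0869, 0.0418]
ee_rot: [0.999, -0.032, 0.0, -0.0]
force: [-0.4, -0.2, -0.1]
opening: 0.0005
finger_force: 0.0
time_s: 6.25
tool_pos: [0.5974, -0.0869, 0.0402]
ee_rot: [0.999, -0.032, 0.0, 0.0]
force: [-0.4, 0.1, 0.2]
opening: 0.0005
finger_force: 0.0
```

```bash
python3 -m pendant '[[[0,0,0.04],[0,0,0],0],[[0,0,0],[0,0,0],0],[[0,0,0],[0,0,0],0]]'; python3 -m pendant '[[[0,0,0.03],[0,0,0],0],[[0,0,0],[0,0,0],0],[[0,0,0],[0,0,0],0]]'
```

```text
time_s: 6.55
tool_pos: [0.5977, -0.087, 0.0397]
ee_rot: [0.999, -0.032, 0.0, 0.0]
force: [-6.9, 0.8, 17.9]
opening: 0.0003
finger_force: 8.7
time_s: 6.85
tool_pos: [0.5978, -0.087, 0.0396]
ee_rot: [0.999, -0.032, 0.0, 0.0]
force: [-10.3, 1.7, 31.5]
opening: 0.0001
finger_force: 15.8
```

d is solid (31 N at z = 0.0396), so b is the corner that gives. Next is tab b.

```bash
python3 -m pendant '[[[0,0,-0.5],[0,0,0],0],[[0,0,-0.5],[0,0,0],0],[[-0.6,0.1,0],[0,0,0],0],[[-0.6,0.3,0],[0,0,0],0],[[0,0,0],[0,0,0],0]]'
python3 -c "
from h import *
m=np.array([M[k] for k in 'abcd']);c=m.mean(0);x=m[2:].mean(0)-m[:2].mean(0);x/=np.linalg.norm(x);y=np.array([-x[1],x[0]])
f=lambda u,v:c+u*x+v*y
print(c,f(-.05,-.091),f(-.05,-.103))
p=imaging.camera_params('top');print('seen tab end',ray2plane([(281.7,260.8)],p,.047,np.linalg.inv(p['world_to_cam'])))
to((*f(-.05,-.103),.06))
s=env.state();im=imaging.get_image('wrist');cv2.imwrite('pics/w1.png',im[:,:,::-1])
w=np.linalg.inv(wristpose(imaging.camera_params('wrist'),s));K,D=KD(imaging.camera_params('wrist'))
P=np.array([[*f(-.05,-.091),.044],[*f(-.05,-.105),.0115]]);print(cv2.projectPoints(P,cv2.Rodrigues(w[:3,:3])[0],w[:3,3],K,D)[0][:,0])
"
```

```text
time_s: 7.35
tool_pos: [0.5324, -0.1036, 0.0864]
ee_rot: [0.999, -0.032, -0.002, -0.0]
force: [0.5, 0.4, -0.2]
opening: 0.0002
finger_force: 0.0
[ 0.5575  -0.02885] [ 0.50179404 -0.11647332] [ 0.50102816 -0.12844885]
seen tab end [[ 0.50069856 -0.12229845  0.047     ]]
tool shift units [-0.593  0.537  0.529] tcp [ 0.5324 -0.1036  0.0864] xang -0.064 tilt [-3.2e-03  3.0e-04 -1.0e+00] F [ 0.45  0.39 -0.2 ]
[[340.46315673 268.15867264]
 [354.84021319 250.25738918]]
```

View pics/w1.png

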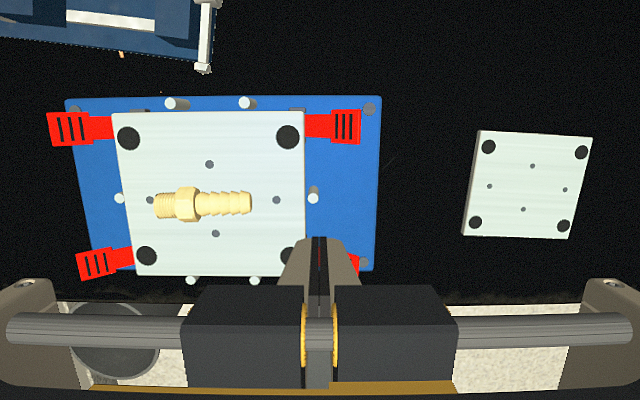

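The plate, barb and tabs are undisturbed, and tab b peeks out at (355,262) as predicted. I'll move over it and press.

```bash
python3 -m pendant '[[[-0.3,0.27,0],[0,0,0],0],[[-0.3,0.27,0],[0,0,0],0],[[0,0,0.2],[0,0,0],0],[[0,0,0.2],[0,0,0],0],[[0,0,0.2],[0,0,0],0]]'; python3 -m pendant '[[[0,0,0.2],[0,0,0],0],[[0,0,0.2],[0,0,0],0],[[0,0,0.2],[0,0,0],0],[[0,0,0.1],[0,0,0],0],[[0,0,0],[0,0,0],0]]'; python3 -c "
from h import *
to((.501,-.1284,.0115))"
```

```text
time_s: 7.9
tool_pos: [0.5053, -0.128, 0.0556]
ee_rot: [0.999, -0.032, 0.0, -0.0]
force: [-0.1, -0.1, 0.6]
opening: 0.0008
finger_force: 0.0
time_s: 8.4
tool_pos: [0.504, -0.1277, 0.0205]
ee_rot: [0.999, -0.032, -0.001, -0.0]
force: [0.2, -0.1, -0.6]
opening: 0.0003
finger_force: 0.0
tool shift units [-0.058  0.017  0.181] tcp [ 0.504  -0.1277  0.0205] xang -0.063 tilt [-1.8e-03  6.0e-04 -1.0e+00] F [ 0.16 -0.14 -0.64]
```

```bash
python3 -m pendant '[[[0,0,0.1],[0,0,0],0],[[0,0,0.06],[0,0,0],0],[[0,0,0.02],[0,0,0],0],[[0,0,0],[0,0,0],0]]'; python3 -m pendant '[[[0,0,0.04],[0,0,0],0],[[0,0,0],[0,0,0],0],[[0,0,0],[0,0,0],0]]'
```

```text
time_s: 8.8
tool_pos: [0.5046, -0.1281, 0.0125]
ee_rot: [0.999, -0.032, -0.0, -0.0]
force: [-0.1, -0.7, 0.3]
opening: 0.0004
finger_force: 0.0
time_s: 9.1
tool_pos: [0.5048, -0.1281, 0.0115]
ee_rot: [0.999, -0.032, 0.0, -0.0]
force: [-3.4, 1.0, 13.4]
opening: 0.0002
finger_force: 6.7
```

Contact came at z = 11.5 mm, which is the flat tab height. I'll lift and move over mark b.

```bash
python3 -m pendant '[[[0,0,-0.4],[0,0,0],0],[[0,0,-0.4],[0,0,0],0],[[0,0,-0.5],[0,0,0],0],[[-0.5,0,-0.3],[0,0,0],0],[[-0.5,0,0],[0,0,0],0]]'
python3 -c "
from h import *
im=imaging.get_image('wrist');cv2.imwrite('pics/w2.png',im[:,:,::-1])
to((*M['b'],.0395))"
```

```text
time_s: 9.6
tool_pos: [0.4559, -0.1252, 0.0925]
ee_rot: [0.999, -0.032, 0.002, 0.0]
force: [-0.3, 0.4, -1.0]
opening: 0.0003
finger_force: 0.0
tool shift units [ 1.156 -0.963  1.026] tcp [ 0.4502 -0.1242  0.0909] xang -0.063 tilt [-2.5e-03  6.0e-04 -1.0e+00] F [-4.12  0.89 -1.19]
```

View pics/w2.png

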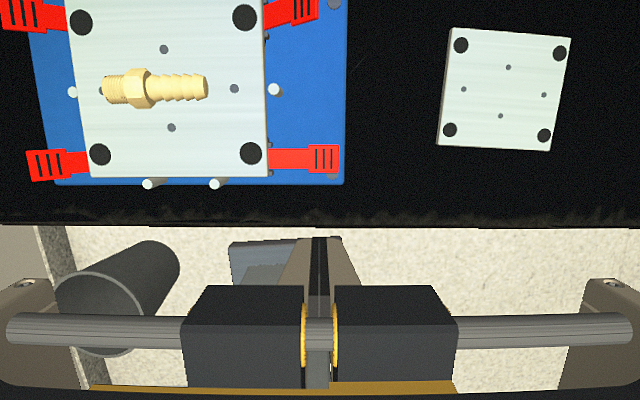

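Tab b lies flat at (305,158) and the other three stand. Now I'll press mark b.

```bash
python3 -m pendant '[[[0.38,-0.32,0],[0,0,0],0],[[0.38,-0.32,0.2],[0,0,0],0],[[0.38,-0.3,0.3],[0,0,0],0],[[0,0,0.3],[0,0,0],0],[[0,0,0.1],[0,0,0],0]]'; python3 -m pendant '[[[0,0,0],[0,0,0],0],[[0,0,0],[0,0,0],0]]'; python3 -c "
from h import *
to((*M['b'],.0395))"
```

```text
time_s: 10.15
tool_pos: [0.5141, -0.081, 0.0441]
ee_rot: [1.0, -0.031, -0.001, -0.0]
force: [0.0, 0.1, -0.1]
opening: 0.0001
finger_force: 0.0
time_s: 10.35
tool_pos: [0.5144, -0.0819, 0.0459]
ee_rot: [0.999, -0.032, -0.0, -0.0]
force: [-0.0, -0.2, -0.3]
opening: 0.0006
finger_force: 0.0
tool shift units [-0.074 -0.037  0.127] tcp [ 0.5144 -0.0819  0.0459] xang -0.064 tilt [-2.e-04  0.e+00 -1.e+00] F [-0.03 -0.24 -0.33]
```

```bash
python3 -m pendant '[[[-0.06,0,0.1],[0,0,0],0],[[0,0,0.04],[0,0,0],0],[[0,0,0.02],[0,0,0],0],[[0,0,0],[0,0,0],0],[[0,0,0],[0,0,0],0]]'; python3 -m pendant '[[[0,0,0.02],[0,0,0],0],[[0,0,0],[0,0,0],0],[[0,0,0],[0,0,0],0]]'
```

```text
time_s: 10.85
tool_pos: [0.5112, -0.0818, 0.0385]
ee_rot: [0.999, -0.032, -0.0, 0.0]
force: [-4.8, -1.0, 11.9]
opening: 0.0006
finger_force: 6.3
time_s: 11.15
tool_pos: [0.5113, -0.0818, 0.0382]
ee_rot: [0.999, -0.032, -0.0, 0.0]
force: [-8.0, -0.8, 24.0]
opening: 0.0005
finger_force: 11.9
```

```bash
python3 -m pendant '[[[0,0,0.02],[0,0,0],0],[[0,0,0],[0,0,0],0],[[0,0,0],[0,0,0],0]]'
```

```text
time_s: 11.45
tool_pos: [0.5113, -0.0819, 0.038]
ee_rot: [0.999, -0.032, -0.0, 0.0]
force: [-12.0, -1.0, 34.9]
opening: 0.0002
finger_force: 17.7
```

The corner now bears after about 1.3 mm, so the shim is in play. I'll ease off to about 14 N.

```bash
python3 -m pendant '[[[0,0,-0.036],[0,0,0],0],[[0,0,0],[0,0,0],0],[[0,0,0],[0,0,0],0],[[0,0,0],[0,0,0],0]]'; python3 -m pendant '[[[0,0,0],[0,0,0],0],[[0,0,0],[0,0,0],0],[[0,0,0],[0,0,0],0]]'
```

```text
time_s: 11.85
tool_pos: [0.5113, -0.0818, 0.0384]
ee_rot: [0.999, -0.032, -0.0, 0.0]
force: [-5.4, -1.0, 15.2]
opening: 0.0002
finger_force: 7.3
time_s: 12.15
tool_pos: [0.5113, -0.0818, 0.0384]
ee_rot: [0.999, -0.032, -0.0, 0.0]
force: [-5.6, -1.5, 14.1]
opening: 0.0007
finger_force: 7.3
```

The force holds at about 14 N with the plate at the bearing level and steady. Handing in.

```bash
python3 -c "
from rig import env
print(env.job_done())"
```

```text
the job is handed in; nothing more can be done
None
```

Corner b (near right) was the one that gave: its tab is folded flat, the other three still stand, and I handed the job in at 12.2 s while pressing mark b with about 14 N; no verdict was returned.

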